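# Run in a filter drum on its crank stand and stop it at the pointer

## Robot

A 6-joint arm with a two-finger parallel gripper is mounted at the origin on the work surface. World frame = base frame: x ahead of the robot, y to its left, z up, the work surface at z = 0. Lengths are in m, angles in rad, forces in N, time in s.
With the tool pointing down it reaches from about 0.425 to 0.95 m from the base axis. Payload 3.5 kg.
Tool frame: the origin (TCP) lies on the centre line of the jaws, within the pads' length; the fingertips stand manip.finger_overhang ahead of it and the grasp point (between the pads) lies 6 mm ahead of it (manip.finger_overhang is the distance from the TCP to the fingertips, in m); z points along the fingers, y is the line along which they close (so a half turn about z gives the same grasp; the last joint's range is limited). The gripper opens to 85 mm and grips with 20 to 120 N. Pads are 22 mm wide; open, the fingers measure 114 mm over their backs; the gripper's body (76 mm by 85 mm) begins 54 mm behind the grasp point. The pads swing forward as they close: fully open they stand 13 mm farther back than shut.
Start: joints at [-1.384, 0.286, 1.577, -0, 1.279, -0.15], TCP at [0.223, -0.637, 0.256] pointing down, gripper open.
Joint ranges: [-2.77, 2.77], [-0.9, 2.22], [0.21, 2.48], [-1.53, 4.67], [0.24, 2.81], [-2.84, 2.84]. Speed limits (rad/s): [2.79, 2.79, 3.14, 3.14, 3.14, 3.14].

## Interface

Orientations are given as a unit quaternion [w, x, y, z].
In Python, from rig import get_obs, vision, job_done, spotter, manip gives the robot as it stands.
- The arm moves only by the shell command python3 -m inch 'ROWS' [FORCE]. ROWS is a JSON object of lists of equal length, an entry for each row: "slide": the shift along the tool's x, y, z each as a share of 3 cm, from -1 to 1, a list of three; "turn": the turn, a rotation vector about the tool's x, y, z each as a share of 8 degrees, from -1 to 1, a list of three; "fingers": the finger opening in mm, from 0 to 85.4. A call has 1 to 5 rows; each row shifts and turns the commanded pose from where the row before left it, along the tool's axes as they then stand; what a row does not reach is not made up. A row lasts 1/8 s, in which the tool goes at most 62.5 mm and 10.7 degrees, less where a joint would pass 70% of its speed; a pose out of reach is approached as far as the arm can. A call with a number of a shift or a turn outside -1 to 1 is refused whole. A call with a gripper value outside its range is refused whole. The fingers move at their own pace and stop on an object; FORCE is the grip in N (left out, the last holds). Time passes only in rows, so rows that do not move let the fingers close. It gives the time, the measured TCP pose, the force, the opening and the grip force at its end, in the units of the state.
- get_obs(): the state, without advancing time (a new reading comes with each control period).
- vision.camera(name): name is "side" or "top"; returns a dict with "img" (384x512x3 uint8, red, green, blue), "fx", "fy", "cx", "cy" (pixels), "rvec" (rotation vector, rad) and "tvec" (3), from world to camera coordinates, as OpenCV has them. Camera axes: x right, y down, z forward; pixel columns grow to the right and rows downward; lengths in m; the calibration is good to about 2 mm. A picture is of the moment at which its call begins. There is no depth.
- job_done(): hands the job in; it is judged then, once.
Trained networks look in a picture, given as the dict that the camera call returned (one of the last four; its "shot" number tells which), for a name from the list of things; names that differ only in an ending like _2 or _b are one class to them, and where a whole thing is asked for, a point or a joint stands for the part that bears it (a point fixed in the world has none). Each returns a list of dicts, best first, with "p" (0 to 1); they miss things now and then, are a little off and sometimes report something else, mostly with a low value. They report only what shows in the picture. A call takes as long as a camera call.
- spotter.boxes_of(picture, query): "bbox" ([left, top, right, bottom] in pixels, round what is visible of it).
- spotter.landmark_of(picture, query): "at" ([column, row] in pixels: a listed point, or the origin of a listed thing).
The state is a dict: "clock": time; "joint_positions": joint angles; "dq": joint speeds; "joint_efforts": joint torques, N m; "ee_pos": TCP position; "orientation": TCP orientation; "ft_force": force on the tool from outside, world axes, zero at the start; "moment": the same for the moment, N m; "opening": opening from 0.0 (shut) to 1.0 (fully open); "grasp_force": force on a finger pad.
Only numpy, scipy, OpenCV 4.12 (cv2) and the standard library are available. Lean on these libraries where they do the work, as an engineer would, in place of code of your own. Each camera call takes 0.05 s, during which the arm holds its last target. There are 200 camera calls.

## Task

The bearing of the filter drum on the sloping stand has been freshly greased. Turn the hand crank on top, either way round, to bring the drum (not just the crank) to about 15 turns a minute, keep the drum between 12 and 18 turns a minute for at least 6 seconds without ever letting it race above 24, then bring it to rest with the index bar on its rim up at the fixed pointer, in line with it, let go of the crank and leave everything still. Drive the drum by the crank only, do not touch the drum, and leave the other things on the bench where they are.

Things in the scene. Friction and masses are not known exactly. Their poses are not given: they have to be found in the camera images.
- drum (a joint): Drum angle in rad about its axis, endless, anticlockwise positive seen from above; the index bar is at the pointer (uphill) at 0 and multiples of 6.283. Inertia 0.038 kg m2; bearing drag 0.025 N m dry + 0.004 N m per rad/s; the heavy bar pulls downhill with 0.036 N m x sin(angle), away from the pointer. Inertia and pull both vary by x 0.7 to 1.35. 15 turns a minute = 1.57 rad/s.
- crank (a joint): Angle in rad of the crank RELATIVE TO THE DRUM, endless, anticlockwise positive; crank speed over the bench = drum speed + this speed. Fluid coupling without stiffness: torque on the drum = 0.05 N m per rad/s x this slip speed (+ 0.003 N m dry). So the drum follows with a time constant near 0.7 s, on average 0.6 rad/s slower than the crank, and is braked by a crank held still.
- axis (a point): Point on the common axis of drum and crank at the middle of the handle's circle. The axis is 20 deg off vertical: z points along it, up and leaning towards the stand's -x; x points uphill to the pointer. The drum: two black flanges of 300 mm diameter, white ribbed wall of 260 mm between them; the top of the upper flange lies 63 mm below this point, along z.
- grip (a point): Middle of the crank's handle, 60 mm from the axis. The handle is a pale wooden cylinder parallel to the axis, 34 mm diameter, 60 mm long about this point, spinning freely on its pin: grip it along the axis, from above, and carry it round without turning the gripper. The steel crank arm, 26 mm wide, is 35 mm below this point; a counterweight is on its other end.
- mark (a point): Outer end of the index bar, a raised heavy steel bar of 50 x 18 x 14 mm lying radially on the drum's upper flange. This point is 153 mm from the axis, 7 mm above the flange, and turns with the drum.
- pointer (a point): Tip of the fixed pointer, a short steel pin on an aluminium post (30 x 24 mm) just outside the drum's rim at its uphill, highest side (the stand's +x side); 159 mm from the axis, 7 mm above the upper flange, aimed at the axis. 6 mm from the mark when exactly in line.
- stand: Fixed grey base plate 420 x 340 x 22 mm (x from -190 to 230 mm) with a sloping head that carries drum and crank, facing -x. Origin on the bench, z up, x uphill, towards the pointer. Seen from this origin the axis point is at x -59, y 0, z 253 mm.
- grease_tin: Bystander: metal tin, 70 mm diameter, 60 mm high, origin under its centre.
- adapter: Bystander: black power adapter, 75 x 55 x 40 mm with a plug nose at +x, origin under its centre.
- spanner: Bystander: steel spanner lying flat along its x axis, origin near its middle.

How it is judged:
On the way, in this order (a step that is already met when the one before it is completed fails the run):
1. the drum runs between 12 and 18 turns a minute (either way) for 6 s on end ((velocity of joint drum between 1.257 and 1.885 rad/s or velocity of joint drum between -1.885 and -1.257 rad/s)), for 6 s.
2. the drum has stopped with its index bar at the pointer (velocity of joint drum between -0.06 and 0.06 rad/s and distance between mark and pointer below 0.025 m), for 0.5 s.
At the end, for the whole second after the job is handed in: The drum is at rest (under 0.06 rad/s) with the outer end of its index bar within 25 mm of the pointer's tip, which is about 0.15 rad either side; the crank is let go and at rest (all of step 2 and velocity of joint crank between -0.1 and 0.1 rad/s); the robot touches nothing.
It fails at once if the drum races above 24 turns a minute (velocity of joint drum above 2.51 rad/s or velocity of joint drum below -2.51 rad/s).
It fails at once if the robot touches the drum (contact force between any of the arm, the fingers and drum_c0 above 1 N or contact force between any of the arm, the fingers and drum_c1 above 1 N or contact force between any of the arm, the fingers and drum_c2 above 1 N or contact force between any of the arm, the fingers and drum_c3 above 1 N or contact force between any of the arm, the fingers and drum_c4 above 1 N).
It fails at once if a bystander is disturbed (distance of any of grease_tin, adapter, spanner from where it was at the start of the episode above 0.03 m).
It also fails if it takes over 58 s, if anything falls off the work surface, if the arm or the gripper's body presses on something with over 40 N, if the wrist force passes 120 N, or if a joint passes its speed limit or range.

## Working session

There is one attempt and no reset: what is moved stays moved. The work goes in short steps, Python scripts to look and compute and a shell command to move; the robot and the scene stay as the last step left them, time stands still between calls to the robot, and variables do not carry over. Pictures are saved under pics/ and viewed, at most 10 in all, crops included, and the job is handed in when it is done.

```bash
mkdir -p pics; ls
cat > h.py <<'E'
import numpy as np, cv2
from rig import get_obs, vision, job_done, spotter, manip
def proj(c,P):
    K=np.array([[c['fx'],0,c['cx']],[0,c['fy'],c['cy']],[0,0,1.]])
    return cv2.projectPoints(np.array(P,float).reshape(-1,3),np.array(c['rvec']),np.array(c['tvec']),K,None)[0].reshape(-1,2)
E
python3 - <<'E'
from h import *
o=get_obs();print({k:np.round(v,3) for k,v in o.items()},manip.finger_overhang)
ims=[]
for n in('side','top'):
    c=vision.camera(n);ims.append(c['img'])
    print(n,c['fx'],c['cx'],c['cy'],c['rvec'],c['tvec'])
    for q in('axis','grip','mark','pointer','stand','grease_tin','adapter','spanner'):
        print(q,[(np.round(d['at'],1).tolist(),round(d['p'],2)) for d in spotter.landmark_of(c,q)[:2]])
    cv2.imwrite(f'pics/{n}0.png',c['img'][:,:,::-1])
E
```

```text
pics
{'clock': np.float64(0.0), 'joint_positions': array([-1.384,  0.287,  1.578, -0.   ,  1.279, -0.15 ]), 'dq': array([-0.002, -0.001,  0.   , -0.   , -0.   , -0.001]), 'joint_efforts': array([ 0.0000e+00, -4.0598e+01, -2.9263e+01, -0.0000e+00,  6.0000e-03,
        0.0000e+00]), 'ee_pos': array([ 0.223, -0.636,  0.255]), 'orientation': array([-0.001,  0.986,  0.168, -0.   ]), 'ft_force': array([0.135, 1.352, 0.394]), 'moment': array([-0.046, -0.06 ,  0.025]), 'grasp_force': np.float64(0.0), 'opening': np.float64(1.0)} 0.025
side 355.3580549306784 254.28097027041608 189.97113263873808 [ 0.26280483 -2.81529361  1.23222893] [0.53823566 0.21473798 1.37121599]
axis [([245.4, 196.4], 0.89)]
grip [([261.7, 203.5], 0.73), ([262.9, 148.6], 0.72)]
mark [([279.8, 214.5], 0.83)]
pointer [([203.3, 178.3], 0.68)]
stand [([229.2, 236.1], 0.84)]
grease_tin [([261.3, 351.4], 0.97), ([298.6, 156.8], 0.65)]
adapter [([262.9, 150.1], 0.69)]
spanner [([295.6, 154.8], 0.49)]
top 463.2598532767688 250.13041157149456 194.01936186249551 [ 2.16628374 -2.17804579  0.10615922] [0.01074841 0.54688225 1.63231831]
axis [([221.8, 176.6], 0.95)]
grip [([216.4, 199.3], 0.81)]
mark [([235.6, 223.4], 0.57)]
pointer [([236.4, 131.9], 0.69)]
stand [([235.8, 220.4], 0.53)]
grease_tin [([114.3, 223.3], 0.56)]
adapter [([393.1, 179.7], 0.57)]
spanner [([396.9, 234.3], 0.76)]
```

View pics/side0.png

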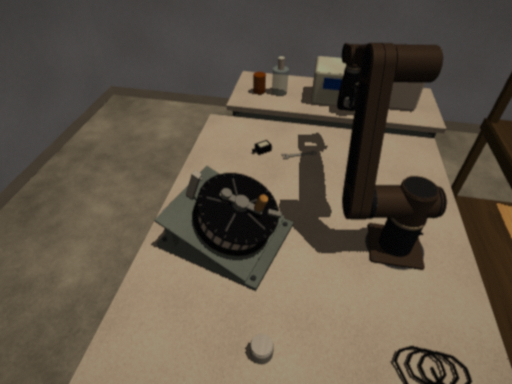

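View pics/top0.png

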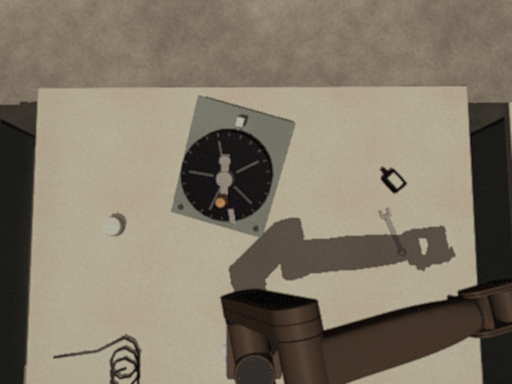

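```bash
cat > fit.py <<'E'
from h import *
from scipy.optimize import least_squares
from scipy.spatial.transform import Rotation as R
side=vision.camera('side');top=vision.camera('top')
def frame(p):
    S=R.from_euler('z',p[2]).as_matrix();t=20*np.pi/180
    X=S@[np.cos(t),0,np.sin(t)];Z=S@[-np.sin(t),0,np.cos(t)];Y=S[:,1]
    O=np.array([p[0],p[1],0]);return S,O,X,Y,Z,O+S@[-.059,0,.253]
def pts(p):
    S,O,X,Y,Z,A=frame(p)
    c=[O+S@[a,b,.022] for a,b in((.23,.17),(.23,-.17),(-.19,-.17),(-.19,.17))]
    return np.array(c+[A,A+.159*X-.056*Z,A+.06*(np.cos(p[3])*X+np.sin(p[3])*Y),A+.153*(np.cos(p[4])*X+np.sin(p[4])*Y)-.056*Z])
mt=np.array([(202,96),(295,122),(257,235),(171,211),(221.8,176.6),(236.4,131.9),(216.4,199.3),(235.6,223.4)])
ms=np.array([(158,221),(207,168),(292,224),(252,287),(245.4,196.4),(203.3,178.3),(261.7,203.5),(279.8,214.5)])
f=lambda p:np.r_[(proj(top,pts(p))-mt),(proj(side,pts(p))-ms)].ravel()
s=least_squares(f,[.8,0,-.29,3,3],loss='soft_l1',f_scale=1.5)
print(s.x.round(4));print(f(s.x).reshape(2,8,2).round(1).tolist())
S,O,X,Y,Z,A=frame(s.x)
T=np.c_[X,-Y,-Z];np.savez('fit.npz',p=s.x,A=A,T=T)
o=get_obs();q=o['orientation'];T0=R.from_quat(np.r_[q[1:],q[0]])
G=pts(s.x)[6]
print('A',A,'grip',G,'dist',np.hypot(*G[:2]))
print('turn deg tool',np.degrees((T0.inv()*R.from_matrix(T)).as_rotvec()))
E
python3 fit.py
```

```text
[ 0.6238  0.0778 -0.3165  3.2284  3.6377]
[[[3.9, 3.7], [-0.4, 5.6], [2.5, 2.9], [-2.0, -2.3], [-0.2, 3.8], [2.0, -2.5], [1.6, -0.6], [-1.3, -1.6]], [[-2.2, 19.7], [-0.6, 19.8], [2.0, -1.4], [1.4, 1.2], [-1.1, -1.1], [-0.5, 0.5], [-2.1, 0.9], [0.6, -1.4]]]
A [0.5677792  0.09620031 0.253     ] grip [0.51278062 0.10873842 0.23255612] dist 0.5241831859190539
turn deg tool [-6.5317878  19.2812123  37.04443906]
```

```bash
python3 - <<'E'
s=open('fit.py').read()
s=s.replace("f=lambda p:np.r_[(proj(top,pts(p))-mt),(proj(side,pts(p))-ms)].ravel()","W=np.array([0,0,.3,.3,1,1,1,1])[:,None]\nf=lambda p:np.r_[(proj(top,pts(p))-mt)*W,(proj(side,pts(p))-ms)*W].ravel()")
s+='''
out=[]
for c in(side,top):
    u=proj(c,A)[0].astype(int)-[60,55];im=cv2.resize(c['img'][u[1]:u[1]+110,u[0]:u[0]+120,::-1],None,fx=4.5,fy=4.5,interpolation=cv2.INTER_CUBIC)
    im=cv2.convertScaleAbs(im,alpha=1.6)
    ring=[A+.15*(np.cos(t)*X+np.sin(t)*Y)-.063*Z for t in np.linspace(0,6.283,60)]
    for P,col in((ring,(0,255,0)),(pts(s.x)[4:],(0,0,255))):
        for k in proj(c,P): cv2.circle(im,tuple(((k-u+.5)*4.5).astype(int)),2 if col[1] else 4,col,1)
    out.append(im)
im=np.hstack(out);cv2.imwrite('pics/ov.png',cv2.resize(im,(800,int(im.shape[0]*800/im.shape[1]))))
'''
open('fit.py','w').write(s)
E
python3 fit.py
```

```text
[ 0.6212  0.0799 -0.3081  3.2256  3.644 ]
[[[0.0, 0.0], [-0.0, 0.0], [0.7, 1.0], [-0.7, -0.3], [-0.7, 4.7], [1.0, -1.7], [1.2, 0.3], [-1.2, -0.9]], [[-0.0, 0.0], [-0.0, 0.0], [0.7, -0.4], [0.8, 0.5], [-0.3, -0.7], [-0.1, 1.1], [-1.3, 1.3], [1.3, -1.4]]]
A [0.5649545  0.09778404 0.253     ] grip [0.50989161 0.11002824 0.23255108] dist 0.5216279051241631
turn deg tool [-6.44683344 19.29703802 36.56693153]
```

View pics/ov.png

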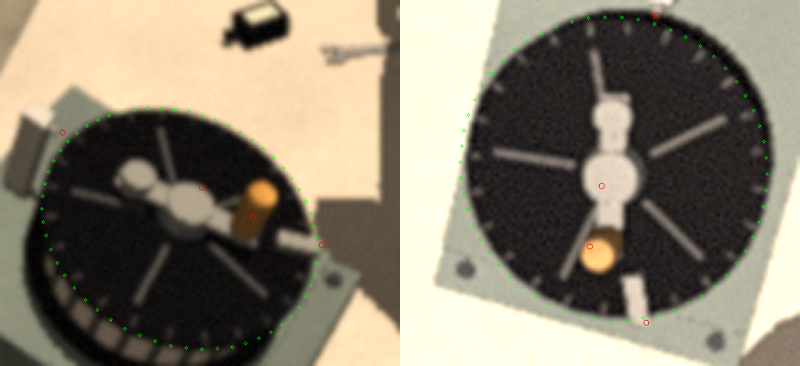

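```bash
sed -i "s/(216.4,199.3)/(221.8,199.9)/;s/(221.8,176.6),(236.4,131.9)/(221.5,181.3),(237.2,129.5)/;s/(235.6,223.4)\]*/(233.8,221.9)/" fit.py; sed -i "s/^s=least/g=f\nf=lambda p:np.r_[g(p),(proj(top,frame(p)[5]-.063*frame(p)[4])[0,0]-FX)*1.]\nFX=proj(top,frame([.6212,.0799,-.3081])[5]-.063*frame([.6212,.0799,-.3081])[4])[0,0]+1.5\ns=least/;s/f(s.x).resh/g(s.x).resh/" fit.py; sed -i '/^out=/,$d' fit.py
cat >> fit.py <<'E'
def rel(c,ref): return T.T@(G+(c+.006)*Z-ref)*1000
print('hover in T frame mm',rel(.09,o['ee_pos']), 'final r', np.hypot(*(G+.1*Z)[:2]))
E
python3 fit.py; python3 -m inch '{"slide":[[0,0,-0.8],[0,0,-0.8],[0,0,-0.8],[0,0,0],[0,0,0]],"turn":[[-0.16,0.48,0.915],[-0.16,0.48,0.915],[-0.16,0.48,0.915],[-0.16,0.48,0.915],[-0.16,0.48,0.915]],"fingers":[85,85,85,85,85]}'
```

```text
clock: 1.72
ee_pos: [0.2179, -0.6369, 0.3289]
orientation: [0.027, 0.973, -0.153, 0.172]
ft_force: [0.1, -0.6, -0.4]
opening: 0.993
grasp_force: 0.0  File "fit.py", line 13
    mt=np.array([(202,96),(295,122),(257,235),(171,211),(221.5,181.3),(237.2,129.5),(221.8,199.9),(233.8,221.9))
                                                                                                               ^
SyntaxError: closing parenthesis ')' does not match opening parenthesis '['
```

```bash
sed -i "s/(233.8,221.9))/(233.8,221.9)])/" fit.py; python3 fit.py
```

```text
[ 0.6223  0.0784 -0.3053  3.3916  3.6086]
[[[0.0, 0.0], [-0.0, 0.0], [0.9, 0.9], [-0.5, -0.4], [0.1, -0.3], [0.6, 0.3], [-0.5, -0.2], [-0.4, 0.5]], [[-0.0, 0.0], [-0.0, 0.0], [0.6, -0.5], [0.8, 0.4], [-0.5, -1.0], [-0.3, 0.8], [-0.6, -1.2], [1.1, -0.6]]]
A [0.56601804 0.09618132 0.253     ] grip [0.50945383 0.09844811 0.23311654] dist 0.5188788246299528
turn deg tool [ 0.03319168  0.13259136 -0.24617026]
hover in T frame mm [  22.06861856 -788.47298822   12.68332382] final r 0.4890731704307096
```

```bash
S='"turn":[[0,0,0],[0,0,0],[0,0,0],[0,0,0],[0,0,0]],"fingers":[85,85,85,85,85]}'
python3 -m inch '{"slide":[[0.7,-1,0],[0.7,-1,0],[0.7,-1,0],[0.7,-1,0],[0.7,-1,0]],"turn":[[0,0,0],[0,0,0],[0,0,0],[0,0,0],[0,0,0]],"fingers":[85,85,85,85,85]}'
python3 -m inch '{"slide":[[0,-1,0],[0,-1,0],[0,-1,0],[0,-1,0],[0,-1,0]],"turn":[[0,0,0],[0,0,0],[0,0,0],[0,0,0],[0,0,0]],"fingers":[85,85,85,85,85]}'
python3 -m inch '{"slide":[[0,-1,0],[0,-1,0],[0,-1,0],[0,-1,0],[0,-1,0]],"turn":[[0,0,0],[0,0,0],[0,0,0],[0,0,0],[0,0,0]],"fingers":[85,85,85,85,85]}'
python3 -m inch '{"slide":[[0,-1,0],[0,-1,0],[0,-1,0],[0,-1,0],[0,-1,0]],"turn":[[0,0,0],[0,0,0],[0,0,0],[0,0,0],[0,0,0]],"fingers":[85,85,85,85,85]}'
python3 -m inch '{"slide":[[-0.7,-1,0],[-0.7,-1,0],[-0.7,-1,0],[-0.7,-1,0],[0,-1,0]],"turn":[[0,0,0],[0,0,0],[0,0,0],[0,0,0],[0,0,0]],"fingers":[85,85,85,85,85]}'
cat > view.py <<'E'
import sys
exec(open('fit.py').read().split("mt=")[0])
d=np.load('fit.npz');p=d['p'];A=d['A'];T=d['T'];X,Y,Z=T[:,0],-T[:,1],-T[:,2]
out=[]
for c in(side,top):
    u=proj(c,A)[0].astype(int)-[60,65];im=cv2.resize(c['img'][u[1]:u[1]+120,u[0]:u[0]+120,::-1],None,fx=3.3,fy=3.3,interpolation=cv2.INTER_CUBIC)
    out.append(cv2.convertScaleAbs(im,alpha=1.5))
cv2.imwrite('pics/%s.png'%sys.argv[1],np.hstack(out))
G=pts(p)[6];o=get_obs();q=o['orientation']
print('to grip c=10mm (T mm)',(T.T@(G+.016*Z-o['ee_pos'])*1000).round(1),'rot',np.degrees((R.from_quat(np.r_[q[1:],q[0]]).inv()*R.from_matrix(T)).as_rotvec()).round(2),o['joint_positions'].round(2),o['clock'])
E
python3 view.py hov
```

```text
clock: 2.45
ee_pos: [0.3587, -0.5228, 0.3642]
orientation: [0.027, 0.974, -0.15, 0.17]
ft_force: [0.3, 0.0, 0.7]
opening: 0.995
grasp_force: 0.0
clock: 3.08
ee_pos: [0.4036, -0.3797, 0.3641]
orientation: [0.027, 0.974, -0.15, 0.17]
ft_force: [-0.0, 1.0, 0.5]
opening: 0.991
grasp_force: 0.0
clock: 3.7
ee_pos: [0.4491, -0.2368, 0.3643]
orientation: [0.027, 0.974, -0.15, 0.17]
ft_force: [0.5, -0.4, -0.1]
opening: 1.0
grasp_force: 0.0
clock: 4.32
ee_pos: [0.4946, -0.0938, 0.3644]
orientation: [0.027, 0.973, -0.15, 0.171]
ft_force: [0.2, -1.0, -0.4]
opening: 0.996
grasp_force: 0.0
clock: 4.95
ee_pos: [0.4637, 0.0734, 0.3353]
orientation: [0.027, 0.974, -0.15, 0.17]
ft_force: [-0.2, -0.4, -0.2]
opening: 0.995
grasp_force: 0.0
to grip c=10mm (T mm) [ -1.8 -36.7  92.5] rot [-0.02  0.11  0.16] [-0.01 -0.4   2.11 -0.11  1.1   1.9 ] 5.05
```

View pics/hov.png

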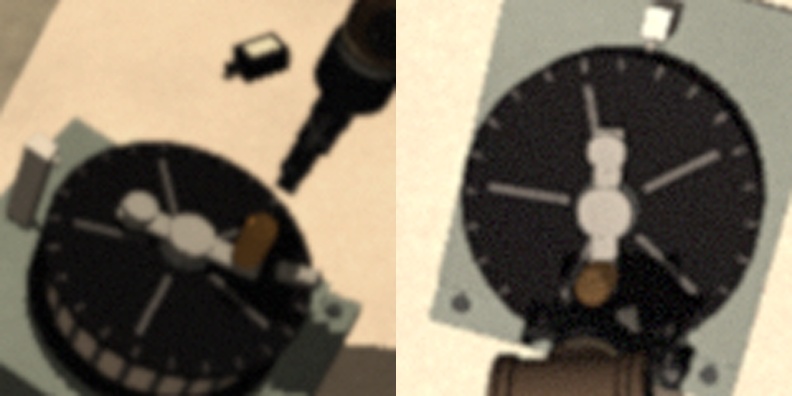

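```bash
python3 -m inch '{"slide":[[-0.03,-0.61,0.3],[-0.03,-0.61,0.3],[0,0,0.85],[0,0,0.85],[0,0,0.78]],"turn":[[0,0,0],[0,0,0],[0,0,0],[0,0,0],[0,0,0]],"fingers":[85,85,85,85,85]}'
python3 -m inch '{"slide":[[0,0,0],[0,0,0]],"turn":[[0,0,0],[0,0,0]],"fingers":[60,60]}' 20
python3 view.py grp
```

```text
clock: 5.68
ee_pos: [0.5044, 0.097, 0.2474]
orientation: [0.027, 0.973, -0.151, 0.171]
ft_force: [-0.4, 0.2, 0.1]
opening: 0.996
grasp_force: 0.0
clock: 5.92
ee_pos: [0.5045, 0.0975, 0.249]
orientation: [0.027, 0.973, -0.151, 0.171]
ft_force: [0.4, 0.3, 0.1]
opening: 0.703
grasp_force: 0.0
to grip c=10mm (T mm) [-1.5 -2.1  1. ] rot [ 0.01 -0.03 -0.17] [ 0.05 -0.22  2.13 -0.15  0.9   2.  ] 6.025
```

View pics/grp.png

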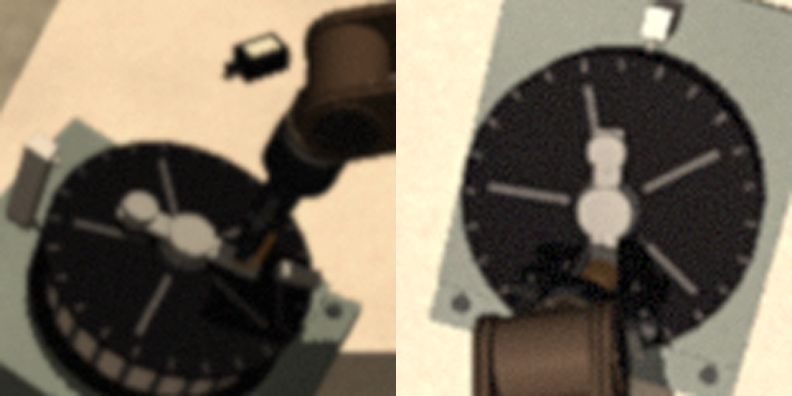

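```bash
cat > ctl.py <<'E'
# usage: ctl.py N mode [wd] : log state+camera, fit the drum model, propose N rows
import sys,json,os
from h import *
from scipy.optimize import least_squares,minimize_scalar
d=np.load('fit.npz');A,T=d['A'],d['T'];X,Y,Z=T[:,0],-T[:,1],-T[:,2]
st=json.load(open('st.json')) if os.path.exists('st.json') else {'log':[],'meas':[[0.,3.609,.05]]}
def tp(o): v=T.T@(o['ee_pos']-A)*1000; return v[0],-v[1],-v[2]   # stand x,y,z mm about axis point
o=get_obs();x,y,z=tp(o);F=T.T@o['ft_force']
if 'C' not in st:
    ph=np.pi+np.arcsin(-y/60);st['C']=[x-60*np.cos(ph),0];st['cmd']=[x,y];st['z']=z
C=np.array(st['C'])
def ang(x,y):
    a=np.arctan2(y-C[1],x-C[0]);l=st['log'][-1][1] if st['log'] else np.pi
    return a+2*np.pi*round((l-a)/(2*np.pi))
st['log'].append([float(o['clock']),float(ang(x,y))])
def look(n):
    c=vision.camera(n)
    L=spotter.landmark_of(c,'mark')[:3]
    m=lambda a:proj(c,A+.153*(np.cos(a)*X+np.sin(a)*Y)-.056*Z)[0]
    g=np.linspace(0,2*np.pi,721);P=np.array([m(a) for a in g])
    r=[]
    for e in L:
        D=np.hypot(*(P-e['at']).T);i=D.argmin()
        if D[i]<6 and e['p']>.3: r.append((float(g[i]),round(float(D[i]),1),round(float(e['p']),2)))
    return r
M=[]
if '-n' not in sys.argv:
    t=float(o['clock']);M=look('top')
    if '-s' in sys.argv or not M: t=float(get_obs()['clock']);M2=look('side');print('side',M2);M=M or M2
    o2=get_obs();st['log'].append([float(o2['clock']),float(ang(*tp(o2)[:2]))])
L=np.array(st['log']);L=L[np.r_[True,np.diff(L[:,0])>1e-6]]
def sim(p,t0,th,w,tend,crank,rec=None):
    I,Pl=.038*p[0],.036*p[1];dt=.005;ts=[t0];hs=[th];ws=[w]
    n=int(round((tend-t0)/dt))
    for i in range(n):
        s=crank(t0+i*dt)-w
        q=.05*s+.003*np.tanh(s/.02)-.004*w+Pl*np.sin(th)
        if abs(w)<.004 and abs(q)<.025: w=0.
        else:
            w2=w+dt*(q-.025*np.sign(w if w else q))/I
            w=0. if w*w2<0 else w2
        th+=w*dt;ts.append(ts[-1]+dt);hs.append(th);ws.append(w)
    return np.array(ts),np.array(hs),np.array(ws)
def cr(t):
    i=np.searchsorted(L[:,0],t,side='right')
    if i==0 or i>=len(L): return 0.
    return (L[i,1]-L[i-1,1])/(L[i,0]-L[i-1,0])
tn=L[-1,0]
p=np.array(st.get('p',[1,1,3.609]))
if M:
    ts,hs,_=sim(p,L[0,0],p[2],0,tn,cr)
    hp=np.interp(t,ts,hs);best=min(M,key=lambda e:abs((e[0]-hp+np.pi)%(2*np.pi)-np.pi)-.5*e[2])
    th=hp+(best[0]-hp+np.pi)%(2*np.pi)-np.pi
    print('mark',M,'pred %.3f meas %.3f'%(hp,th));st['meas'].append([t,float(th),.05])
ms=np.array(st['meas'])
def res(p):
    ts,hs,_=sim(p,L[0,0],p[2],0,tn,cr)
    return np.r_[(np.interp(ms[:,0],ts,hs)-ms[:,1])/ms[:,2],(p[0]-1)/.2,(p[1]-1)/.2,(p[2]-3.609)/.05]
if len(ms)>2:
    p=least_squares(res,p,loss='soft_l1',diff_step=.02,x_scale=[.2,.2,.05],bounds=([.65,.65,2],[1.4,1.4,5])).x
st['p']=p.tolist()
ts,hs,ws=sim(p,L[0,0],p[2],0,tn,cr);th,w=hs[-1],ws[-1]
ph=ang(*st['cmd'])
print('t %.2f phi %.2f cmdphi %.2f theta %.3f (mod %.3f) w %.2f p %s F %s z %.1f r %.1f grip %.0f fo %.2f wmax5s %.2f'%(tn,L[-1,1],ph,th,th%(2*np.pi),w,p.round(2),F.round(1),z-st['z'],np.hypot(x-C[0],y-C[1]),o['grasp_force'],o['opening'],np.abs(ws).max()))
N=int(sys.argv[1]);wd=float(sys.argv[2]) if len(sys.argv)>2 else 1.57
om=[float(v) for v in sys.argv[3].split(',')] if len(sys.argv)>3 and sys.argv[3][0]!='-' else None
cmd=np.array(st['cmd']);rows=[];info=[];tt=tn
for i in range(N):
    if om is not None: W=om[i]
    else:
        tm=th+w*.0625
        W=w+(.022+.004*w-.036*p[1]*np.sin(tm)+.038*p[0]*1.5*(wd-w))/.05
        W=np.clip(W,.3,st.get('wmax',3.4))
    ph+=W/8
    new=C+60*np.array([np.cos(ph),np.sin(ph)])*1.003
    s=np.round((new-cmd)/30,2);rows.append([float(s[0]),float(-s[1]),0]);cmd=cmd+s*30
    a,b,c_=sim(p,tt,th,w,tt+.125,lambda t:W);th,w=b[-1],c_[-1];tt+=.125;info.append((round(W,2),round(w,2)))
    if i%5==4 and i<N-1: a,b,c_=sim(p,tt,th,w,tt+.05,lambda t:0);th,w=b[-1],c_[-1];tt+=.05
for i in range(0,N,5): print(json.dumps(rows[i:i+5]).replace(' ',''))
print('W,w',info,'end theta %.2f'%th)
st['next']=cmd.tolist()
if N: st['cmd']=cmd.tolist()
json.dump(st,open('st.json','w'))
E
python3 -m inch '{"slide":[[0,0,0],[0,0,0],[0,0,0],[0,0,0],[0,0,0]],"turn":[[0,0,0],[0,0,0],[0,0,0],[0,0,0],[0,0,0]],"fingers":[28,28,28,28,28]}' 25
python3 -m inch '{"slide":[[0,0,0]],"turn":[[0,0,0]],"fingers":[28]}' 25
python3 ctl.py 5 1.0
```

```text
clock: 6.65
ee_pos: [0.5045, 0.098, 0.2492]
orientation: [0.026, 0.973, -0.151, 0.172]
ft_force: [-3.4, -0.1, 5.5]
opening: 0.386
grasp_force: 25.0
clock: 6.78
ee_pos: [0.5045, 0.098, 0.2492]
orientation: [0.026, 0.973, -0.151, 0.171]
ft_force: [-3.2, 1.5, 5.9]
opening: 0.389
grasp_force: 25.0
mark [(3.595378259108319, 0.3, 0.86)] pred 3.609 meas 3.595
t 6.88 phi 3.42 cmdphi 3.42 theta 3.609 (mod 3.609) w 0.00 p [1.   1.   3.61] F [-1.2 -0.4 -6.7] z 0.0 r 60.0 grip 25 fo 0.39 wmax5s 0.00
[[0.18,0.44,0],[0.29,0.38,0],[0.37,0.31,0],[0.44,0.21,0],[0.48,0.1,0]]
W,w [(np.float64(1.9), np.float64(0.17)), (np.float64(1.91), np.float64(0.31)), (np.float64(1.92), np.float64(0.43)), (np.float64(1.95), np.float64(0.53)), (np.float64(1.98), np.float64(0.61))] end theta 3.83
```

```bash
python3 -m inch '{"slide":[[0.18,0.44,0],[0.29,0.38,0],[0.37,0.31,0],[0.44,0.21,0],[0.48,0.1,0]],"turn":[[0,0,0],[0,0,0],[0,0,0],[0,0,0],[0,0,0]],"fingers":[28,28,28,28,28]}' 25
python3 ctl.py 5 1.3
```

```text
clock: 7.5
ee_pos: [0.5392, 0.0416, 0.2671]
orientation: [0.025, 0.973, -0.152, 0.172]
ft_force: [-0.6, 5.2, 5.1]
opening: 0.386
grasp_force: 25.1
mark [(3.81354441560761, 0.6, 0.71)] pred 3.836 meas 3.814
t 7.60 phi 4.66 cmdphi 4.63 theta 3.875 (mod 3.875) w 0.42 p [1.03 1.01 3.6 ] F [-0.3 -4.8 -5.5] z -0.3 r 60.3 grip 25 fo 0.39 wmax5s 0.60
[[0.6,-0.04,0],[0.57,-0.23,0],[0.48,-0.39,0],[0.34,-0.52,0],[0.17,-0.61,0]]
W,w [(np.float64(2.42), np.float64(0.57)), (np.float64(2.45), np.float64(0.7)), (np.float64(2.48), np.float64(0.8)), (np.float64(2.51), np.float64(0.89)), (np.float64(2.54), np.float64(0.96))] end theta 4.33
```

```bash
python3 -m inch '{"slide":[[0.6,-0.04,0],[0.57,-0.23,0],[0.48,-0.39,0],[0.34,-0.52,0],[0.17,-0.61,0]],"turn":[[0,0,0],[0,0,0],[0,0,0],[0,0,0],[0,0,0]],"fingers":[28,28,28,28,28]}' 25
python3 ctl.py 5 1.57
```

```text
clock: 8.22
ee_pos: [0.6127, 0.0743, 0.2893]
orientation: [0.027, 0.973, -0.152, 0.17]
ft_force: [-10.1, 2.3, 9.8]
opening: 0.39
grasp_force: 27.6
mark [(4.276056667386108, 1.7, 0.95)] pred 4.326 meas 4.276
t 8.32 phi 6.19 cmdphi 6.18 theta 4.369 (mod 4.369) w 0.66 p [1.08 1.07 3.6 ] F [ -6.3   0.9 -12.8] z -0.0 r 60.2 grip 28 fo 0.39 wmax5s 0.89
[[-0.07,-0.75,0],[-0.33,-0.67,0],[-0.55,-0.5,0],[-0.7,-0.26,0],[-0.74,0.0,0]]
W,w [(np.float64(3.01), np.float64(0.82)), (np.float64(3.0), np.float64(0.95)), (np.float64(3.0), np.float64(1.06)), (np.float64(2.98), np.float64(1.14)), (np.float64(2.95), np.float64(1.22))] end theta 4.98
```

```bash
sed -i "s/if i%5==4 and i<N-1: a/if 0: a/" ctl.py
python3 -m inch '{"slide":[[-0.07,-0.75,0],[-0.33,-0.67,0],[-0.55,-0.5,0],[-0.7,-0.26,0],[-0.74,0.0,0]],"turn":[[0,0,0],[0,0,0],[0,0,0],[0,0,0],[0,0,0]],"fingers":[28,28,28,28,28]}' 25
python3 ctl.py 5 1.6
```

```text
clock: 8.95
ee_pos: [0.5689, 0.1572, 0.2656]
orientation: [0.027, 0.973, -0.151, 0.173]
ft_force: [-2.9, -5.3, 8.6]
opening: 0.387
grasp_force: 27.2
mark [(4.895648551844094, 1.0, 0.71)] pred 4.975 meas 4.896
t 9.05 phi 8.07 cmdphi 8.05 theta 5.017 (mod 5.017) w 0.88 p [1.09 1.17 3.61] F [ 1.8  5.9 -8.5] z 0.5 r 60.1 grip 27 fo 0.39 wmax5s 1.15
[[-0.71,0.29,0],[-0.54,0.52,0],[-0.3,0.67,0],[-0.05,0.7,0],[0.18,0.65,0]]
W,w [(np.float64(3.07), np.float64(1.01)), (np.float64(3.01), np.float64(1.11)), (np.float64(2.93), np.float64(1.2)), (np.float64(2.83), np.float64(1.27)), (np.float64(2.72), np.float64(1.32))] end theta 5.73
```

```bash
python3 -m inch '{"slide":[[-0.71,0.29,0],[-0.54,0.52,0],[-0.3,0.67,0],[-0.05,0.7,0],[0.18,0.65,0]],"turn":[[0,0,0],[0,0,0],[0,0,0],[0,0,0],[0,0,0]],"fingers":[28,28,28,28,28]}' 25
python3 ctl.py 5 1.6
```

```text
clock: 9.68
ee_pos: [0.5046, 0.0882, 0.2503]
orientation: [0.026, 0.973, -0.151, 0.172]
ft_force: [5.5, 3.0, 2.7]
opening: 0.391
grasp_force: 27.2
mark [(5.681046715241543, 2.4, 0.59)] pred 5.712 meas 5.681
t 9.78 phi 9.90 cmdphi 9.87 theta 5.805 (mod 5.805) w 1.05 p [1.07 1.2  3.61] F [ 4.9 -4.5 -1. ] z 0.0 r 60.2 grip 27 fo 0.39 wmax5s 1.30
[[0.37,0.53,0],[0.48,0.38,0],[0.55,0.2,0],[0.54,0.03,0],[0.5,-0.09,0]]
W,w [(np.float64(2.59), np.float64(1.15)), (np.float64(2.46), np.float64(1.23)), (np.float64(2.32), np.float64(1.29)), (np.float64(2.17), np.float64(1.34)), (np.float64(2.02), np.float64(1.39))] end theta 6.58
```

```bash
python3 -m inch '{"slide":[[0.37,0.53,0],[0.48,0.38,0],[0.55,0.2,0],[0.54,0.03,0],[0.5,-0.09,0]],"turn":[[0,0,0],[0,0,0],[0,0,0],[0,0,0],[0,0,0]],"fingers":[28,28,28,28,28]}' 25
python3 ctl.py 10 1.6
```

```text
clock: 10.4
ee_pos: [0.5609, 0.0378, 0.2751]
orientation: [0.026, 0.973, -0.152, 0.171]
ft_force: [-3.3, 5.5, 7.5]
opening: 0.388
grasp_force: 27.9
side [(0.44505895925855404, 0.4, 0.82)]
mark [(0.44505895925855404, 0.4, 0.82)] pred 6.682 meas 6.728
t 10.60 phi 11.32 cmdphi 11.31 theta 6.827 (mod 0.544) w 1.04 p [1.09 1.17 3.61] F [-2.  -4.2 -8.7] z -0.3 r 60.3 grip 28 fo 0.39 wmax5s 1.40
[[0.4,-0.19,0],[0.34,-0.25,0],[0.26,-0.3,0],[0.19,-0.32,0],[0.12,-0.33,0]]
[[0.06,-0.34,0],[0.0,-0.34,0],[-0.06,-0.34,0],[-0.11,-0.33,0],[-0.19,-0.32,0]]
W,w [(np.float64(1.78), np.float64(1.13)), (np.float64(1.67), np.float64(1.22)), (np.float64(1.57), np.float64(1.28)), (np.float64(1.48), np.float64(1.34)), (np.float64(1.42), np.float64(1.38)), (np.float64(1.37), np.float64(1.41)), (np.float64(1.36), np.float64(1.42)), (np.float64(1.37), np.float64(1.44)), (np.float64(1.41), np.float64(1.45)), (np.float64(1.47), np.float64(1.47))] end theta 8.49
```

```bash
sed -i "s/\*1.5\*(wd-w)/*2.2*(wd-w)/" ctl.py
python3 -m inch '{"slide":[[0.4,-0.19,0],[0.34,-0.25,0],[0.26,-0.3,0],[0.19,-0.32,0],[0.12,-0.33,0]],"turn":[[0,0,0],[0,0,0],[0,0,0],[0,0,0],[0,0,0]],"fingers":[28,28,28,28,28]}' 25
python3 -m inch '{"slide":[[0.06,-0.34,0],[0.0,-0.34,0],[-0.06,-0.34,0],[-0.11,-0.33,0],[-0.19,-0.32,0]],"turn":[[0,0,0],[0,0,0],[0,0,0],[0,0,0],[0,0,0]],"fingers":[28,28,28,28,28]}' 25
python3 ctl.py 10 1.6
```

```text
clock: 11.22
ee_pos: [0.6085, 0.0664, 0.2887]
orientation: [0.027, 0.973, -0.151, 0.171]
ft_force: [-4.2, 1.4, 8.6]
opening: 0.389
grasp_force: 28.0
clock: 11.85
ee_pos: [0.6155, 0.1168, 0.286]
orientation: [0.027, 0.973, -0.151, 0.172]
ft_force: [-4.2, 0.4, 9.5]
opening: 0.386
grasp_force: 28.1
mark [(2.181661564992912, 2.3, 0.96)] pred 8.484 meas 8.465
t 11.95 phi 13.20 cmdphi 13.18 theta 8.615 (mod 2.332) w 1.36 p [1.1  1.17 3.61] F [ -0.6   0.9 -10.4] z 0.3 r 60.1 grip 28 fo 0.39 wmax5s 1.52
[[-0.3,-0.34,0],[-0.38,-0.27,0],[-0.45,-0.18,0],[-0.53,-0.06,0],[-0.55,0.08,0]]
[[-0.54,0.25,0],[-0.46,0.43,0],[-0.32,0.58,0],[-0.12,0.69,0],[0.14,0.71,0]]
W,w [(np.float64(1.79), np.float64(1.42)), (np.float64(1.87), np.float64(1.47)), (np.float64(1.97), np.float64(1.5)), (np.float64(2.1), np.float64(1.53)), (np.float64(2.24), np.float64(1.55)), (np.float64(2.39), np.float64(1.56)), (np.float64(2.53), np.float64(1.57)), (np.float64(2.67), np.float64(1.58)), (np.float64(2.79), np.float64(1.58)), (np.float64(2.89), np.float64(1.59))] end theta 10.52
```

```bash
python3 -m inch '{"slide":[[-0.3,-0.34,0],[-0.38,-0.27,0],[-0.45,-0.18,0],[-0.53,-0.06,0],[-0.55,0.08,0]],"turn":[[0,0,0],[0,0,0],[0,0,0],[0,0,0],[0,0,0]],"fingers":[28,28,28,28,28]}' 25
python3 ctl.py 0 -n | head -1
python3 -m inch '{"slide":[[-0.54,0.25,0],[-0.46,0.43,0],[-0.32,0.58,0],[-0.12,0.69,0],[0.14,0.71,0]],"turn":[[0,0,0],[0,0,0],[0,0,0],[0,0,0],[0,0,0]],"fingers":[28,28,28,28,28]}' 25
python3 ctl.py 15 1.58 -n
```

```text
clock: 12.58
ee_pos: [0.5631, 0.1575, 0.2635]
orientation: [0.027, 0.973, -0.151, 0.172]
ft_force: [-3.5, -3.0, 9.4]
opening: 0.392
grasp_force: 28.0
t 12.57 phi 14.42 cmdphi 16.08 theta 9.547 (mod 3.263) w 1.51 p [1.1  1.17 3.61] F [ 0.9  3.9 -9.7] z 0.5 r 60.1 grip 28 fo 0.39 wmax5s 1.53
clock: 13.2
ee_pos: [0.5042, 0.0924, 0.2497]
orientation: [0.026, 0.973, -0.151, 0.173]
ft_force: [6.8, 1.7, 3.6]
opening: 0.388
grasp_force: 27.1
t 13.20 phi 16.09 cmdphi 16.08 theta 10.590 (mod 4.307) w 1.42 p [1.1  1.17 3.61] F [ 6.8 -3.7 -1.4] z 0.0 r 60.3 grip 27 fo 0.39 wmax5s 1.68
[[0.42,0.64,0],[0.62,0.45,0],[0.74,0.18,0],[0.74,-0.11,0],[0.64,-0.36,0]]
[[0.46,-0.55,0],[0.23,-0.64,0],[0.0,-0.65,0],[-0.18,-0.59,0],[-0.32,-0.47,0]]
[[-0.41,-0.34,0],[-0.45,-0.21,0],[-0.44,-0.09,0],[-0.41,0.01,0],[-0.38,0.08,0]]
W,w [(np.float64(3.06), np.float64(1.46)), (np.float64(3.07), np.float64(1.49)), (np.float64(3.05), np.float64(1.52)), (np.float64(3.01), np.float64(1.53)), (np.float64(2.95), np.float64(1.54)), (np.float64(2.85), np.float64(1.55)), (np.float64(2.74), np.float64(1.56)), (np.float64(2.6), np.float64(1.57)), (np.float64(2.45), np.float64(1.57)), (np.float64(2.29), np.float64(1.57)), (np.float64(2.12), np.float64(1.57)), (np.float64(1.96), np.float64(1.58)), (np.float64(1.8), np.float64(1.58)), (np.float64(1.66), np.float64(1.58)), (np.float64(1.53), np.float64(1.56))] end theta 13.48Traceback (most recent call last):
  File "ctl.py", line 65, in <module>
    N=int(sys.argv[1]);wd=float(sys.argv[2]) if len(sys.argv)>2 else 1.57
                          ~~~~~^^^^^^^^^^^^^
ValueError: could not convert string to float: '-n'
```

```bash
cat > lg.py <<'E'
import json
from h import *
d=np.load('fit.npz');A,T=d['A'],d['T'];st=json.load(open('st.json'));C=st['C']
o=get_obs();v=T.T@(o['ee_pos']-A)*1000;a=np.arctan2(-v[1]-C[1],v[0]-C[0]);l=st['log'][-1][1]
st['log'].append([float(o['clock']),float(a+2*np.pi*round((l+1.2-a)/(2*np.pi)))]);json.dump(st,open('st.json','w'))
E
python3 - <<'E'
import json,numpy as np
st=json.load(open('st.json'));L=st['log'];L.pop();L.append([12.575,14.42]);C=np.array(st['C'])
rows=np.array([[0.42,0.64],[0.62,0.45],[0.74,0.18],[0.74,-0.11],[0.64,-0.36],[0.46,-0.55],[0.23,-0.64],[0.0,-0.65],[-0.18,-0.59],[-0.32,-0.47],[-0.41,-0.34],[-0.45,-0.21],[-0.44,-0.09],[-0.41,0.01],[-0.38,0.08]])*30
s=rows.sum(0);st['cmd']=[st['cmd'][0]-s[0],st['cmd'][1]+s[1]];print(st['cmd'],C)
json.dump(st,open('st.json','w'))
E
python3 ctl.py 15 1.58 -n
```

```text
[np.float64(-55.50171380788584), np.float64(-22.14251932939215)] [0.61502028 0.        ]
t 13.20 phi 16.09 cmdphi 16.08 theta 10.529 (mod 4.246) w 1.55 p [1.1  1.17 3.61] F [ 6.8 -3.7 -1.4] z 0.0 r 60.3 grip 27 fo 0.39 wmax5s 1.60
[[0.4,0.62,0],[0.59,0.45,0],[0.72,0.19,0],[0.74,-0.08,0],[0.65,-0.33,0]]
[[0.47,-0.53,0],[0.26,-0.63,0],[0.03,-0.65,0],[-0.15,-0.59,0],[-0.31,-0.48,0]]
[[-0.39,-0.36,0],[-0.44,-0.23,0],[-0.44,-0.11,0],[-0.41,-0.01,0],[-0.38,0.07,0]]
W,w [(np.float64(2.95), np.float64(1.56)), (np.float64(2.99), np.float64(1.57)), (np.float64(3.0), np.float64(1.57)), (np.float64(2.98), np.float64(1.57)), (np.float64(2.92), np.float64(1.57)), (np.float64(2.84), np.float64(1.58)), (np.float64(2.73), np.float64(1.58)), (np.float64(2.6), np.float64(1.58)), (np.float64(2.45), np.float64(1.58)), (np.float64(2.29), np.float64(1.58)), (np.float64(2.13), np.float64(1.58)), (np.float64(1.96), np.float64(1.58)), (np.float64(1.8), np.float64(1.58)), (np.float64(1.66), np.float64(1.58)), (np.float64(1.54), np.float64(1.56))] end theta 13.48
```

```bash
python3 -m inch '{"slide":[[0.4,0.62,0],[0.59,0.45,0],[0.72,0.19,0],[0.74,-0.08,0],[0.65,-0.33,0]],"turn":[[0,0,0],[0,0,0],[0,0,0],[0,0,0],[0,0,0]],"fingers":[28,28,28,28,28]}' 25 | grep force
python3 lg.py
python3 -m inch '{"slide":[[0.47,-0.53,0],[0.26,-0.63,0],[0.03,-0.65,0],[-0.15,-0.59,0],[-0.31,-0.48,0]],"turn":[[0,0,0],[0,0,0],[0,0,0],[0,0,0],[0,0,0]],"fingers":[28,28,28,28,28]}' 25 | grep force
python3 lg.py
python3 -m inch '{"slide":[[-0.39,-0.36,0],[-0.44,-0.23,0],[-0.44,-0.11,0],[-0.41,-0.01,0],[-0.38,0.07,0]],"turn":[[0,0,0],[0,0,0],[0,0,0],[0,0,0],[0,0,0]],"fingers":[28,28,28,28,28]}' 25 | grep force
python3 ctl.py 15 1.6 -n
```

```text
ft_force: [-6.7, 6.7, 9.6]
grasp_force: 28.3
ft_force: [-7.1, -0.6, 10.8]
grasp_force: 28.1
ft_force: [-2.7, -0.8, 9.7]
grasp_force: 28.0
t 15.07 phi 20.69 cmdphi 20.69 theta 13.441 (mod 0.875) w 1.60 p [1.1  1.17 3.61] F [ 1.1  1.6 -9.9] z 0.5 r 60.0 grip 28 fo 0.39 wmax5s 1.60
[[-0.35,0.13,0],[-0.3,0.18,0],[-0.26,0.22,0],[-0.21,0.26,0],[-0.17,0.3,0]]
[[-0.12,0.34,0],[-0.06,0.37,0],[0.01,0.4,0],[0.11,0.42,0],[0.21,0.42,0]]
[[0.32,0.38,0],[0.45,0.3,0],[0.55,0.19,0],[0.62,0.01,0],[0.63,-0.2,0]]
W,w [(np.float64(1.47), np.float64(1.58)), (np.float64(1.4), np.float64(1.57)), (np.float64(1.37), np.float64(1.56)), (np.float64(1.36), np.float64(1.56)), (np.float64(1.38), np.float64(1.55)), (np.float64(1.43), np.float64(1.55)), (np.float64(1.5), np.float64(1.54)), (np.float64(1.61), np.float64(1.56)), (np.float64(1.72), np.float64(1.57)), (np.float64(1.86), np.float64(1.58)), (np.float64(2.01), np.float64(1.58)), (np.float64(2.17), np.float64(1.59)), (np.float64(2.33), np.float64(1.59)), (np.float64(2.49), np.float64(1.59)), (np.float64(2.63), np.float64(1.6))] end theta 16.39
```

```bash
python3 -m inch '{"slide":[[-0.35,0.13,0],[-0.3,0.18,0],[-0.26,0.22,0],[-0.21,0.26,0],[-0.17,0.3,0]],"turn":[[0,0,0],[0,0,0],[0,0,0],[0,0,0],[0,0,0]],"fingers":[28,28,28,28,28]}' 25 | grep force
python3 lg.py
python3 -m inch '{"slide":[[-0.12,0.34,0],[-0.06,0.37,0],[0.01,0.4,0],[0.11,0.42,0],[0.21,0.42,0]],"turn":[[0,0,0],[0,0,0],[0,0,0],[0,0,0],[0,0,0]],"fingers":[28,28,28,28,28]}' 25 | grep force
python3 lg.py
python3 -m inch '{"slide":[[0.32,0.38,0],[0.45,0.3,0],[0.55,0.19,0],[0.62,0.01,0],[0.63,-0.2,0]],"turn":[[0,0,0],[0,0,0],[0,0,0],[0,0,0],[0,0,0]],"fingers":[28,28,28,28,28]}' 25 | grep force
python3 ctl.py 15 1.6 -n
```

```text
ft_force: [-0.3, -0.4, 9.4]
grasp_force: 27.9
ft_force: [2.7, 1.9, 5.0]
grasp_force: 27.5
ft_force: [-5.3, 4.7, 8.2]
grasp_force: 28.1
t 16.95 phi 24.02 cmdphi 24.03 theta 16.422 (mod 3.856) w 1.54 p [1.1  1.17 3.61] F [-3.3 -2.9 -9.9] z -0.3 r 60.3 grip 28 fo 0.38 wmax5s 1.63
[[0.57,-0.42,0],[0.39,-0.61,0],[0.15,-0.73,0],[-0.13,-0.74,0],[-0.4,-0.64,0]]
[[-0.59,-0.45,0],[-0.71,-0.2,0],[-0.71,0.07,0],[-0.62,0.29,0],[-0.47,0.45,0]]
[[-0.28,0.55,0],[-0.1,0.56,0],[0.05,0.53,0],[0.16,0.46,0],[0.25,0.38,0]]
W,w [(np.float64(2.82), np.float64(1.56)), (np.float64(2.91), np.float64(1.57)), (np.float64(2.98), np.float64(1.58)), (np.float64(3.01), np.float64(1.58)), (np.float64(3.02), np.float64(1.59)), (np.float64(3.0), np.float64(1.59)), (np.float64(2.94), np.float64(1.59)), (np.float64(2.86), np.float64(1.6)), (np.float64(2.74), np.float64(1.6)), (np.float64(2.61), np.float64(1.6)), (np.float64(2.46), np.float64(1.6)), (np.float64(2.3), np.float64(1.6)), (np.float64(2.13), np.float64(1.6)), (np.float64(1.96), np.float64(1.6)), (np.float64(1.8), np.float64(1.6))] end theta 19.40
```

```bash
python3 -m inch '{"slide":[[0.57,-0.42,0],[0.39,-0.61,0],[0.15,-0.73,0],[-0.13,-0.74,0],[-0.4,-0.64,0]],"turn":[[0,0,0],[0,0,0],[0,0,0],[0,0,0],[0,0,0]],"fingers":[28,28,28,28,28]}' 25 | grep force
python3 lg.py
python3 -m inch '{"slide":[[-0.59,-0.45,0],[-0.71,-0.2,0],[-0.71,0.07,0],[-0.62,0.29,0],[-0.47,0.45,0]],"turn":[[0,0,0],[0,0,0],[0,0,0],[0,0,0],[0,0,0]],"fingers":[28,28,28,28,28]}' 25 | grep force
python3 lg.py
python3 -m inch '{"slide":[[-0.28,0.55,0],[-0.1,0.56,0],[0.05,0.53,0],[0.16,0.46,0],[0.25,0.38,0]],"turn":[[0,0,0],[0,0,0],[0,0,0],[0,0,0],[0,0,0]],"fingers":[28,28,28,28,28]}' 25 | grep force
python3 ctl.py 10 1.6 -n
```

```text
ft_force: [-7.8, -3.1, 10.1]
grasp_force: 28.3
ft_force: [2.3, -4.7, 8.2]
grasp_force: 27.7
ft_force: [2.5, 2.3, 4.8]
grasp_force: 27.5
t 18.82 phi 28.98 cmdphi 28.97 theta 19.378 (mod 0.528) w 1.63 p [1.1  1.17 3.61] F [ 3.2 -2.9 -4. ] z -0.1 r 60.2 grip 27 fo 0.38 wmax5s 1.63
[[0.3,0.29,0],[0.32,0.2,0],[0.33,0.14,0],[0.35,0.07,0],[0.34,0.02,0]]
[[0.33,-0.05,0],[0.33,-0.1,0],[0.32,-0.17,0],[0.31,-0.24,0],[0.26,-0.31,0]]
W,w [(np.float64(1.65), np.float64(1.62)), (np.float64(1.53), np.float64(1.6)), (np.float64(1.45), np.float64(1.58)), (np.float64(1.39), np.float64(1.57)), (np.float64(1.36), np.float64(1.56)), (np.float64(1.36), np.float64(1.55)), (np.float64(1.39), np.float64(1.55)), (np.float64(1.45), np.float64(1.55)), (np.float64(1.53), np.float64(1.55)), (np.float64(1.64), np.float64(1.56))] end theta 21.34
```

```bash
python3 -m inch '{"slide":[[0.3,0.29,0],[0.32,0.2,0],[0.33,0.14,0],[0.35,0.07,0],[0.34,0.02,0]],"turn":[[0,0,0],[0,0,0],[0,0,0],[0,0,0],[0,0,0]],"fingers":[28,28,28,28,28]}' 25 | grep force
python3 lg.py
python3 -m inch '{"slide":[[0.33,-0.05,0],[0.33,-0.1,0],[0.32,-0.17,0],[0.31,-0.24,0],[0.26,-0.31,0]],"turn":[[0,0,0],[0,0,0],[0,0,0],[0,0,0],[0,0,0]],"fingers":[28,28,28,28,28]}' 25 | grep force
python3 ctl.py 10 1.5
```

```text
ft_force: [-1.6, 4.9, 6.9]
grasp_force: 27.8
ft_force: [-3.3, 2.4, 9.6]
grasp_force: 28.0
mark [(2.522000769131806, 2.5, 0.59)] pred 21.331 meas 21.372
t 20.18 phi 30.82 cmdphi 30.81 theta 21.497 (mod 2.648) w 1.34 p [1.16 1.13 3.61] F [ -0.4  -1.3 -10.3] z -0.1 r 60.1 grip 28 fo 0.39 wmax5s 1.64
[[0.22,-0.41,0],[0.12,-0.48,0],[-0.0,-0.52,0],[-0.15,-0.54,0],[-0.31,-0.49,0]]
[[-0.47,-0.4,0],[-0.6,-0.25,0],[-0.67,-0.04,0],[-0.67,0.19,0],[-0.57,0.41,0]]
W,w [(np.float64(1.87), np.float64(1.38)), (np.float64(1.97), np.float64(1.41)), (np.float64(2.09), np.float64(1.43)), (np.float64(2.21), np.float64(1.45)), (np.float64(2.34), np.float64(1.46)), (np.float64(2.47), np.float64(1.47)), (np.float64(2.59), np.float64(1.48)), (np.float64(2.69), np.float64(1.49)), (np.float64(2.77), np.float64(1.49)), (np.float64(2.84), np.float64(1.49))] end theta 23.31
```

```bash
python3 -m inch '{"slide":[[0.22,-0.41,0],[0.12,-0.48,0],[0,-0.52,0],[-0.15,-0.54,0],[-0.31,-0.49,0]],"turn":[[0,0,0],[0,0,0],[0,0,0],[0,0,0],[0,0,0]],"fingers":[28,28,28,28,28]}' 25 | grep force
python3 lg.py
python3 -m inch '{"slide":[[-0.47,-0.4,0],[-0.6,-0.25,0],[-0.67,-0.04,0],[-0.67,0.19,0],[-0.57,0.41,0]],"turn":[[0,0,0],[0,0,0],[0,0,0],[0,0,0],[0,0,0]],"fingers":[28,28,28,28,28]}' 25 | grep force
python3 ctl.py 5 1.2
```

```text
ft_force: [-7.1, -1.2, 11.3]
grasp_force: 28.2
ft_force: [0.6, -4.6, 8.6]
grasp_force: 27.7
mark [(4.485496177625427, 0.2, 0.61)] pred 23.316 meas 23.335
t 21.52 phi 33.81 cmdphi 33.79 theta 23.448 (mod 4.599) w 1.18 p [1.17 1.13 3.61] F [ 4.8  4.2 -7.4] z 0.4 r 60.2 grip 28 fo 0.39 wmax5s 1.64
[[-0.36,0.53,0],[-0.18,0.61,0],[0.02,0.64,0],[0.21,0.58,0],[0.37,0.48,0]]
W,w [(np.float64(2.57), np.float64(1.18)), (np.float64(2.56), np.float64(1.19)), (np.float64(2.53), np.float64(1.19)), (np.float64(2.49), np.float64(1.19)), (np.float64(2.43), np.float64(1.19))] end theta 24.19
```

```bash
python3 -m inch '{"slide":[[-0.36,0.53,0],[-0.18,0.61,0],[0.02,0.64,0],[0.21,0.58,0],[0.37,0.48,0]],"turn":[[0,0,0],[0,0,0],[0,0,0],[0,0,0],[0,0,0]],"fingers":[28,28,28,28,28]}' 25 | grep force
cp st.json st0.json
for w in "1.2,1.2,1,.8,.6,.4,.2,0,0,0,0,0,0,0,0" "2,2,1.8,1.6,1.2,.8,.6,0,0,0,0,0,0,0,0" "2,1.8,1.6,1.2,.8,.4,0,0,0,0,0,0,0,0,0"; do cp st0.json st.json; python3 ctl.py 15 0 $w -n; done; cp st0.json st.json
```

```text
ft_force: [4.2, 5.1, 3.4]
grasp_force: 27.4
t 22.15 phi 35.36 cmdphi 35.36 theta 24.179 (mod 5.330) w 1.18 p [1.17 1.13 3.61] F [ 3.5 -6.1 -2.3] z -0.1 r 60.3 grip 27 fo 0.39 wmax5s 1.64
[[0.23,0.19,0],[0.26,0.15,0],[0.23,0.1,0],[0.19,0.06,0],[0.15,0.03,0]]
[[0.1,0.01,0],[0.05,0.01,0],[-0.0,-0.0,0],[-0.0,-0.0,0],[-0.0,-0.0,0]]
[[-0.0,-0.0,0],[-0.0,-0.0,0],[-0.0,-0.0,0],[-0.0,-0.0,0],[-0.0,-0.0,0]]
W,w [(1.2, np.float64(1.03)), (1.2, np.float64(0.91)), (1.0, np.float64(0.79)), (0.8, np.float64(0.67)), (0.6, np.float64(0.54)), (0.4, np.float64(0.4)), (0.2, np.float64(0.26)), (0.0, np.float64(0.12)), (0.0, np.float64(0.0)), (0.0, np.float64(0.0)), (0.0, np.float64(0.0)), (0.0, np.float64(0.0)), (0.0, np.float64(0.0)), (0.0, np.float64(0.0)), (0.0, np.float64(0.0))] end theta 24.84
t 22.15 phi 35.36 cmdphi 35.36 theta 24.179 (mod 5.330) w 1.18 p [1.17 1.13 3.61] F [ 3.5 -6.1 -2.3] z -0.1 r 60.3 grip 27 fo 0.39 wmax5s 1.64
[[0.4,0.3,0],[0.46,0.19,0],[0.45,0.07,0],[0.4,-0.03,0],[0.29,-0.07,0]]
[[0.19,-0.07,0],[0.14,-0.06,0],[-0.0,-0.0,0],[-0.0,-0.0,0],[-0.0,-0.0,0]]
[[-0.0,-0.0,0],[-0.0,-0
[... 477 characters left out ...]
a 24.179 (mod 5.330) w 1.18 p [1.17 1.13 3.61] F [ 3.5 -6.1 -2.3] z -0.1 r 60.3 grip 27 fo 0.39 wmax5s 1.64
[[0.4,0.3,0],[0.42,0.17,0],[0.39,0.08,0],[0.3,0.0,0],[0.2,-0.02,0]]
[[0.1,-0.02,0],[-0.0,0.0,0],[-0.0,0.0,0],[-0.0,0.0,0],[-0.0,0.0,0]]
[[-0.0,0.0,0],[-0.0,0.0,0],[-0.0,0.0,0],[-0.0,0.0,0],[-0.0,0.0,0]]
W,w [(2.0, np.float64(1.14)), (1.8, np.float64(1.08)), (1.6, np.float64(1.02)), (1.2, np.float64(0.93)), (0.8, np.float64(0.79)), (0.4, np.float64(0.63)), (0.0, np.float64(0.45)), (0.0, np.float64(0.3)), (0.0, np.float64(0.17)), (0.0, np.float64(0.06)), (0.0, np.float64(0.0)), (0.0, np.float64(0.0)), (0.0, np.float64(0.0)), (0.0, np.float64(0.0)), (0.0, np.float64(0.0))] end theta 25.07
```

```bash
python3 ctl.py 10 0 2,1.9,1.7,1.3,.9,.5,.05,0,0,0 -n
```

```text
t 22.15 phi 35.36 cmdphi 35.36 theta 24.179 (mod 5.330) w 1.18 p [1.17 1.13 3.61] F [ 3.5 -6.1 -2.3] z -0.1 r 60.3 grip 27 fo 0.39 wmax5s 1.64
[[0.4,0.3,0],[0.44,0.18,0],[0.42,0.07,0],[0.33,-0.0,0],[0.22,-0.04,0]]
[[0.12,-0.03,0],[0.01,0.0,0],[0.0,0.0,0],[0.0,0.0,0],[0.0,0.0,0]]
W,w [(2.0, np.float64(1.14)), (1.9, np.float64(1.09)), (1.7, np.float64(1.04)), (1.3, np.float64(0.96)), (0.9, np.float64(0.84)), (0.5, np.float64(0.69)), (0.05, np.float64(0.51)), (0.0, np.float64(0.35)), (0.0, np.float64(0.22)), (0.0, np.float64(0.11))] end theta 25.11
```

```bash
python3 -m inch '{"slide":[[0.4,0.3,0],[0.44,0.18,0],[0.42,0.07,0],[0.33,0,0],[0.22,-0.04,0]],"turn":[[0,0,0],[0,0,0],[0,0,0],[0,0,0],[0,0,0]],"fingers":[28,28,28,28,28]}' 25 | grep force
python3 lg.py
python3 -m inch '{"slide":[[0.12,-0.03,0],[0.01,0,0],[0,0,0],[0,0,0],[0,0,0]],"turn":[[0,0,0],[0,0,0],[0,0,0],[0,0,0],[0,0,0]],"fingers":[28,28,28,28,28]}' 25 | grep force
python3 lg.py
python3 -m inch '{"slide":[[0,0,0],[0,0,0],[0,0,0],[0,0,0],[0,0,0]],"turn":[[0,0,0],[0,0,0],[0,0,0],[0,0,0],[0,0,0]],"fingers":[28,28,28,28,28]}' 25 | grep force
python3 ctl.py 0 0 -s; python3 view.py stop
```

```text
ft_force: [-3.4, 2.4, 7.2]
grasp_force: 27.9
ft_force: [-3.0, 1.0, 7.2]
grasp_force: 27.9
ft_force: [-2.8, 2.1, 7.5]
grasp_force: 27.9
side [(0.026179938779914945, 0.6, 0.77)]
mark [(0.008726646259971648, 0.8, 0.81)] pred 25.080 meas 25.141
t 24.23 phi 36.40 cmdphi 36.41 theta 25.137 (mod 0.004) w 0.00 p [1.2  1.1  3.61] F [-0.6 -1.1 -8.2] z -0.3 r 60.1 grip 28 fo 0.39 wmax5s 1.65
W,w [] end theta 25.14
to grip c=10mm (T mm) [-74.7 -43.2   0.4] rot [ 0.05  0.05 -0.16] [-0.08 -0.14  2.02 -0.1   0.92  1.84] 24.325
```

View pics/stop.png

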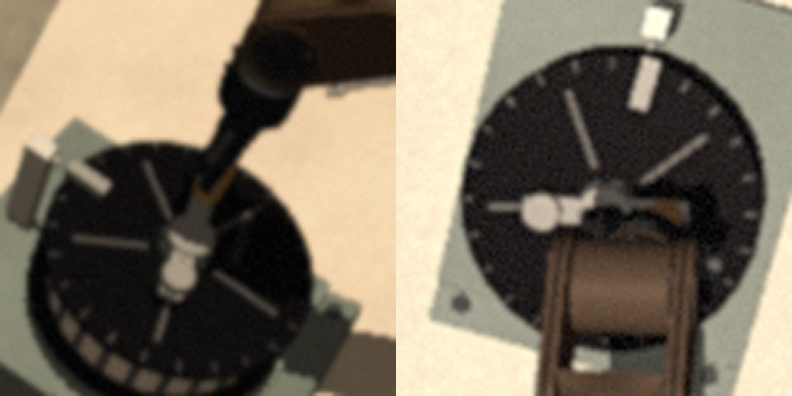

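```bash
python3 -m inch '{"slide":[[0,0,0],[0,0,0],[0,0,0],[0,0,0],[0,0,0]],"turn":[[0,0,0],[0,0,0],[0,0,0],[0,0,0],[0,0,0]],"fingers":[45,55,65,70,70]}' | grep -E 'force|open'
python3 -m inch '{"slide":[[0,0,-0.3],[0,0,-0.6],[0,0,-0.8],[0,0,-0.8],[0,0,-0.8]],"turn":[[0,0,0],[0,0,0],[0,0,0],[0,0,0],[0,0,0]],"fingers":[70,70,70,70,70]}' | grep -E 'force|open'
python3 -m inch '{"slide":[[0,0,-0.8],[0,0,0],[0,0,0],[0,0,0],[0,0,0]],"turn":[[0,0,0],[0,0,0],[0,0,0],[0,0,0],[0,0,0]],"fingers":[70,70,70,70,70]}'
python3 ctl.py 0 0 -s; python3 view.py rel
```

```text
ft_force: [0.5, 1.0, -0.8]
opening: 0.824
grasp_force: 0.0
ft_force: [0.4, 0.8, 0.9]
opening: 0.815
grasp_force: 0.0
clock: 26.2
ee_pos: [0.518, 0.0501, 0.3876]
orientation: [0.026, 0.973, -0.151, 0.17]
ft_force: [0.7, 0.0, 0.7]
opening: 0.816
grasp_force: 0.0
side []
mark [(0.0, 3.5, 0.71)] pred 25.137 meas 25.133
t 26.40 phi 36.39 cmdphi 36.41 theta 25.135 (mod 0.002) w 0.00 p [1.2  1.1  3.61] F [ 0.9 -0.2 -0.4] z 120.7 r 60.3 grip 0 fo 0.82 wmax5s 1.65
W,w [] end theta 25.13
to grip c=10mm (T mm) [-74.6 -43.4 122.4] rot [ 0.05  0.12 -0.18] [-0.06 -0.3   1.94 -0.09  1.16  1.84] 26.5
```

View pics/rel.png

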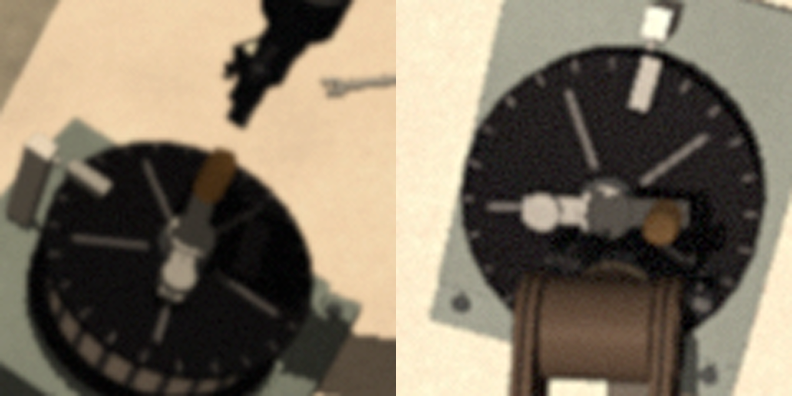

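The gripper is clear of the handle. The index bar, near (645,85) in the top view, is still in line with the pointer near (655,38), and nothing is moving.

```bash
python3 -c "
from rig import job_done
print(job_done())"
```

```text
the job is handed in; nothing more can be done
None
```

The job is handed in: by my model of the drum, which the pictures confirmed to about 0.04 rad, it ran near 15 turns a minute for about 8 s and peaked near 16, then stopped with the index bar in line with the pointer; the crank is released and the arm clear, but the hand-in returned no verdict.

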